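# Trace the snake's backbone

## Robot

A 6-joint arm with a two-finger parallel gripper is mounted at the origin on the work surface. World frame = base frame: x ahead of the robot, y to its left, z up, the work surface at z = 0. Lengths are in m, angles in rad, forces in N, time in s.
With the tool pointing down it reaches from about 0.275 to 0.75 m from the base axis. Payload 10.2 kg.
Tool frame: the origin (TCP) lies midway between the tips of the shut fingers; the grasp point (between the pads) lies 19 mm behind it (env.hold_point_z is the distance from the TCP to the grasp point, in m); x points along the fingers, z is the direction in which the jaws open and shut, and the axes are right-handed (so a half turn about x gives the same grasp; the last joint's range is limited). The gripper opens to 85 mm and grips with 20 to 120 N. Pads are 22 mm wide; open, the fingers measure 114 mm over their backs; the gripper's body (76 mm by 85 mm) begins 54 mm behind the grasp point. The pads swing forward as they close: fully open they stand 13 mm farther back than shut.
Start: joints at [1.091, 0.313, 1.498, -0, 1.331, -0.223], TCP at [0.133, 0.508, 0.231] pointing down, gripper open.
Joint ranges: [-2.94, 2.94], [-0.97, 2.17], [0.19, 2.56], [-1.23, 4.37], [0.02, 3.11], [-2.88, 2.88]. Speed limits (rad/s): [2.39, 2.39, 3.01, 3.14, 3.14, 3.14].

## Interface

Orientations are given as a unit quaternion [x, y, z, w].
In Python, from bench import env, kinematics, monitor, eyes, job gives the robot as it stands. The module is installed in compiled form; this text tells all that it offers. Calls block until the motion is done:
- env.reach(position, orientation): joint-space move of the TCP to a pose.
- env.movel(position, velocity=0.15, frame=None, guard=None): straight line of the TCP; frame=None keeps the orientation; velocity is the mean speed in m/s. With guard (N) it stops when the force on the tool has changed by that much, and returns True; else False.
- env.set_joints(angles): joint-space move.
- env.release() and env.close_gripper(effort=None): open the fingers fully, or close them until they stop; effort is the grip in N (None keeps the last).
- env.hold(seconds).
- kinematics.ik(position, orientation): joint angles nearest the present ones, or None.
- monitor.sense(): the state.
- eyes.grab_frame(name): name is "scene" or "top" or "wrist"; returns a dict with "frame" (400x640x3 uint8, red, green, blue), "mtx" (3x3 intrinsics, pixels), "view" (4x4, takes a point from world to camera coordinates). Camera axes: x right, y down, z forward; pixel columns grow to the right and rows downward; lengths in m; the calibration is good to about 2 mm. A picture is of the moment at which its call begins. There is no depth.
A pose or a line that the arm cannot do raises env.MotionError and nothing moves.
- job.hand_in(): hands the job in, once; it reports no verdict.
The state is a dict: "clock": time; "joints": joint angles; "qvel": joint speeds; "joint_efforts": joint torques, N m; "position": TCP position; "ee_rot": TCP orientation; "contact_force": force on the tool from outside, world axes, zero at the start; "ft_torque": the same for the moment, N m; "finger_gap": opening from 0.0 (shut) to 1.0 (fully open).
Only numpy, scipy, OpenCV 4.12 (cv2) and the standard library are available. Lean on these libraries where they do the work, as an engineer would, in place of code of your own. Each camera call takes 0.05 s, during which the arm holds its last target.

## Task

Count off the backbone of the mounted snake skeleton: starting behind the skull, run the fingertips along the crest of the backbone, round both bends, to the tip of the tail, keeping them about a centimetre or less above the bones or touching them only lightly. Finish with the fingertips held just above the tail tip, pointing down at it without touching. Do not press on the skeleton, shift or lift its board, or disturb anything standing on or around it.

Things in the scene. Friction and masses are not known exactly. Their poses are not given: they have to be found in the camera images.
- mount: Snake skeleton cast, rigid on a wooden board 235 x 155 x 12 mm, about 1.2 kg, loose on the table. Origin: centre of the board's underside; x along its length, z up. The backbone is an S of two 240-degree arcs, radius 47 mm, meeting at the board's centre. Skull (35 x 20 mm, top 42 mm above table) in the -x +y quarter, tail in the +x -y one. Ribs reach 16 mm to each side, below the crest.
- spine0 (a point): Point on the crest (topmost line) of the snake's backbone: the neck, the first bone just behind the skull. 42 mm above the table. The ten points follow the S in order, 44 mm apart along the curve.
- spine1 (a point): Point on the crest (topmost line) of the snake's backbone: point 1 of 9 on the way from the neck to the tail tip. 40 mm above the table. The ten points follow the S in order, 44 mm apart along the curve.
- spine2 (a point): Point on the crest (topmost line) of the snake's backbone: point 2 of 9 on the way from the neck to the tail tip. 38 mm above the table. The ten points follow the S in order, 44 mm apart along the curve.
- spine3 (a point): Point on the crest (topmost line) of the snake's backbone: point 3 of 9 on the way from the neck to the tail tip. 36 mm above the table. The ten points follow the S in order, 44 mm apart along the curve.
- spine4 (a point): Point on the crest (topmost line) of the snake's backbone: point 4 of 9 on the way from the neck to the tail tip. 34 mm above the table. The ten points follow the S in order, 44 mm apart along the curve.
- spine5 (a point): Point on the crest (topmost line) of the snake's backbone: point 5 of 9 on the way from the neck to the tail tip. 32 mm above the table. The ten points follow the S in order, 44 mm apart along the curve.
- spine6 (a point): Point on the crest (topmost line) of the snake's backbone: point 6 of 9 on the way from the neck to the tail tip. 30 mm above the table. The ten points follow the S in order, 44 mm apart along the curve.
- spine7 (a point): Point on the crest (topmost line) of the snake's backbone: point 7 of 9 on the way from the neck to the tail tip. 28 mm above the table. The ten points follow the S in order, 44 mm apart along the curve.
- spine8 (a point): Point on the crest (topmost line) of the snake's backbone: point 8 of 9 on the way from the neck to the tail tip. 26 mm above the table. The ten points follow the S in order, 44 mm apart along the curve.
- spine9 (a point): Point on the crest (topmost line) of the snake's backbone: the very tip of the tail. 24 mm above the table. The ten points follow the S in order, 44 mm apart along the curve.
- vial: Bystander, to be left alone: a capped glass vial, 22 mm across, 45 mm tall, standing on the mount's board inside the first bend (the neck's); its side is about 33 mm or more from the line of the backbone. Loose; origin: centre of its underside.
- weight: Bystander, to be left alone: a brass balance weight with a small knob, 22 mm across, 34 mm tall, standing on the mount's board inside the second bend (the tail's); its side is about 33 mm or more from the line of the backbone. Loose; origin: centre of its underside.
- jar: Bystander, to be left alone: a capped amber jar, 64 mm across, 85 mm tall, on the table. Loose; origin: centre of its underside.
- jar_small: Bystander, to be left alone: a capped clear jar, 50 mm across, 65 mm tall, on the table. Loose; origin: centre of its underside.
- dish: Bystander, to be left alone: a white dish, 90 mm across, 20 mm tall, on the table. Loose; origin: centre of its underside.
- brush: Bystander, to be left alone: a brush 170 mm long lying on the table. Loose; origin: middle of its length, on its underside; x along it towards the bristles.

How it is judged:
On the way, in this order (a step that is already met when the one before it is completed fails the run):
1. the fingertips are just over the neck, behind the skull (horizontal distance between the grasp point and spine0 below 0.014 m and z of the grasp point in the frame of spine0 between 0.008 and 0.042 m), for 0.04 s.
2. the fingertips pass just over point 1 of the backbone (horizontal distance between the grasp point and spine1 below 0.014 m and z of the grasp point in the frame of spine1 between 0.008 and 0.042 m), for 0.04 s.
3. the fingertips pass just over point 2 of the backbone (horizontal distance between the grasp point and spine2 below 0.014 m and z of the grasp point in the frame of spine2 between 0.008 and 0.042 m), for 0.04 s.
4. the fingertips pass just over point 3 of the backbone (horizontal distance between the grasp point and spine3 below 0.014 m and z of the grasp point in the frame of spine3 between 0.008 and 0.042 m), for 0.04 s.
5. the fingertips pass just over point 4 of the backbone (horizontal distance between the grasp point and spine4 below 0.014 m and z of the grasp point in the frame of spine4 between 0.008 and 0.042 m), for 0.04 s.
6. the fingertips pass just over point 5 of the backbone (horizontal distance between the grasp point and spine5 below 0.014 m and z of the grasp point in the frame of spine5 between 0.008 and 0.042 m), for 0.04 s.
7. the fingertips pass just over point 6 of the backbone (horizontal distance between the grasp point and spine6 below 0.014 m and z of the grasp point in the frame of spine6 between 0.008 and 0.042 m), for 0.04 s.
8. the fingertips pass just over point 7 of the backbone (horizontal distance between the grasp point and spine7 below 0.014 m and z of the grasp point in the frame of spine7 between 0.008 and 0.042 m), for 0.04 s.
9. the fingertips pass just over point 8 of the backbone (horizontal distance between the grasp point and spine8 below 0.014 m and z of the grasp point in the frame of spine8 between 0.008 and 0.042 m), for 0.04 s.
10. the fingertips are just over the tail tip (horizontal distance between the grasp point and spine9 below 0.014 m and z of the grasp point in the frame of spine9 between 0.008 and 0.042 m), for 0.04 s.
At the end, for the whole second after the job is handed in: After following the ten backbone points in order (14 mm sideways, fingertips at most about 2 cm above), the fingertips stay within 16 mm sideways of the tail tip, at most about 2.5 cm above it; mount and bystanders upright within 15 mm of their starts (horizontal distance between the grasp point and spine9 below 0.016 m and z of the grasp point in the frame of spine9 between 0.008 and 0.045 m and distance of each of mount, vial, weight, jar, jar_small, dish, brush from where it was at the start of the episode below 0.015 m and angle between each of mount, vial, weight, jar, jar_small's own z axis and vertical below 0.1 rad and linear speed of mount below 0.01 m/s); the robot touches nothing.
It fails at once if the robot presses on the skeleton or its board (more than 10 N) (contact force between any of the fingers, the arm and mount above 10 N).
It fails at once if the mount is shifted, lifted or tipped (distance of mount from where it was at the start of the episode above 0.015 m or angle between mount's own z axis and vertical above 0.1 rad).
It fails at once if a bystander is shifted, lifted or knocked over (distance of any of vial, weight, jar, jar_small, dish, brush from where it was at the start of the episode above 0.015 m or angle between any of vial, weight, jar, jar_small's own z axis and vertical above 0.3 rad).
It also fails if it takes over 43 s, if anything falls off the work surface, if the arm or the gripper's body presses on something with over 40 N, if the wrist force passes 120 N, or if a joint passes its speed limit or range.

## Working session

There is one attempt and no reset: what is moved stays moved. The work goes in short steps, each a Python script; the robot and the scene stay as the last script left them, time stands still between calls to the robot, and variables do not carry over. Pictures are saved under pics/ and viewed, and the job is handed in when it is done.

```bash
mkdir -p pics; python3 - <<'E'
from bench import env, kinematics, monitor, eyes, job
import cv2,pickle
s=monitor.sense();print(s, env.hold_point_z)
d={}
for n in ("scene","top","wrist"):
    f=eyes.grab_frame(n);d[n]=f;cv2.imwrite(f"pics/{n}0.png",f["frame"][:,:,::-1]);print(n,f["mtx"].tolist(),f["view"].round(4).tolist())
pickle.dump(d,open("f0.pkl","wb"))
E
```

```text
{'clock': 0.0, 'joints': array([ 1.09060937e+00,  3.13462833e-01,  1.49845286e+00,  5.27506496e-06,
        1.33099431e+00, -2.23439829e-01]), 'qvel': array([-0.0004278 ,  0.00050606, -0.00045298, -0.00087354, -0.00106275,
        0.00086799]), 'joint_efforts': array([ 5.47138607e-04, -4.12264681e+01, -2.59743834e+01, -1.08923732e-04,
        4.18353666e-03,  4.20682591e-05]), 'position': array([0.13322334, 0.50754576, 0.23072257]), 'ee_rot': array([-0.43206867,  0.56031991,  0.4316806 ,  0.55947308]), 'contact_force': array([-0.21295674, -0.13981838,  0.53440694]), 'ft_torque': array([ 0.02353209, -0.02577539, -0.01757562]), 'finger_gap': 0.9980389478269658} 0.0187
scene [[387.3351219808387, 0.0, 315.1077082344084], [0.0, 387.3351219808387, 201.8886965916744], [0.0, 0.0, 1.0]] [[-0.5666, 0.8239, 0.013, 0.3188], [0.4563, 0.3269, -0.8276, -0.1998], [-0.6861, -0.463, -0.5612, 1.3678], [0.0, 0.0, 0.0, 1.0]]
top [[444.20159279471176, 0.0, 316.0794733114044], [0.0, 444.20159279471176, 202.68075935604597], [0.0, 0.0, 1.0]] [[-0.0138, -0.9999, -0.01, 0.0104], [-0.9946, 0.0147, -0.1023, 0.5578], [0.1024, 0.0086, -0.9947, 1.128], [0.0, 0.0, 0.0, 1.0]]
wrist [[302.88930376814375, 0.0, 320.78644600182434], [0.0, 302.88930376814375, 198.26576947593568], [0.0, 0.0, 1.0]] [[0.2539, 0.9672, -0.0015, -0.5243], [0.934, -0.2447, 0.2604, -0.0342], [0.2516, -0.0675, -0.9655, 0.3785], [0.0, 0.0, 0.0, 1.0]]
```

View pics/top0.png

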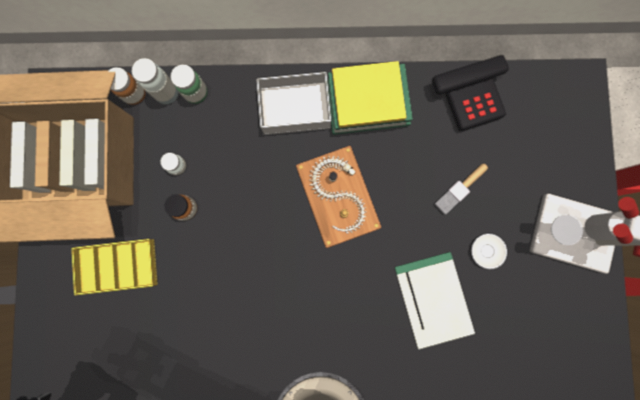

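View pics/scene0.png

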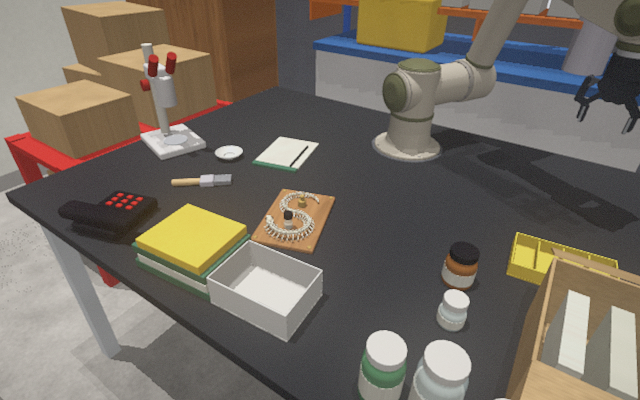

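View pics/wrist0.png

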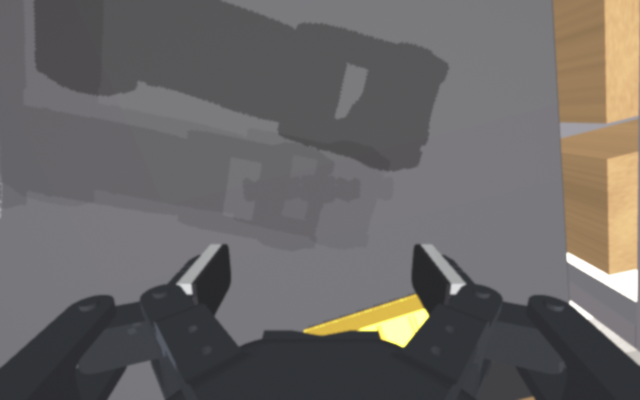

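```bash
cat > h.py <<'E'
import numpy as np,cv2
def ray(f,uv,z):
    uv=np.atleast_2d(np.array(uv,float));R=f["view"][:3,:3];t=f["view"][:3,3]
    d=np.linalg.solve(f["mtx"],np.c_[uv,np.ones(len(uv))].T); d=(R.T@d).T; c=-R.T@t
    return c+d*((z-c[2])/d[:,2])[:,None]
def proj(f,P):
    P=np.atleast_2d(P);q=f["mtx"]@(f["view"][:3,:3]@P.T+f["view"][:3,3:]);return (q[:2]/q[2]).T
def spine(n=10):
    s=np.linspace(0,480,n);h=np.linspace(.042,.024,n);o=[]
    for a,z in zip(s,h):
        if a<=240: t=np.radians(-240+a); t=np.radians(120+a); o.append([-.047+.047*np.cos(t),.047*np.sin(t),z])
        else: t=np.radians(180-(a-240)); o.append([.047+.047*np.cos(t),.047*np.sin(t),z])
    return np.array(o)
def world(p,c,yaw):
    R=np.array([[np.cos(yaw),-np.sin(yaw),0],[np.sin(yaw),np.cos(yaw),0],[0,0,1]]);return p@R.T+np.r_[c,0]
def board(f,roi):
    hsv=cv2.cvtColor(f["frame"],cv2.COLOR_RGB2HSV);m=cv2.inRange(hsv,(5,80,60),(20,255,255))
    k=np.zeros_like(m);x0,y0,x1,y1=roi;k[y0:y1,x0:x1]=m[y0:y1,x0:x1]
    cs,_=cv2.findContours(cv2.morphologyEx(k,cv2.MORPH_CLOSE,np.ones((3,3))),cv2.RETR_EXTERNAL,cv2.CHAIN_APPROX_NONE);c=max(cs,key=cv2.contourArea)[:,0]
    return cv2.convexHull(c)[:,0], m
E
python3 - <<'E'
from h import *;import pickle
d=pickle.load(open("f0.pkl","rb"));f=d["top"]
h,_=board(f,(285,135,395,255));w=ray(f,h,.012)[:,:2]
r=cv2.minAreaRect((w*1000).astype(np.float32));print(r)
c=np.array(r[0])/1000;b=cv2.boxPoints(r)/1000;print(b)
e=[b[1]-b[0],b[2]-b[1]];L=max(e,key=np.linalg.norm);y=np.arctan2(L[1],L[0])
sk=ray(f,[351,171],.042)[0];print("skull",sk)
for yy in(y,y+np.pi):
    p=world(spine(),c,yy);print(yy,np.linalg.norm(p[0]-sk))
    if np.linalg.norm(p[0]-sk)<.05: best=yy
p=world(spine(),c,best);print(p.round(3),np.hypot(p[:,0],p[:,1]))
x0,y0,x1,y1=285,135,395,255
im=cv2.resize(f["frame"][y0:y1,x0:x1,::-1],None,fx=5,fy=5,interpolation=cv2.INTER_CUBIC)
for i,q in enumerate(proj(f,p)):cv2.circle(im,tuple(int(v) for v in (q-[x0,y0]+.5)*5),4,(255,0,0) if i else (0,0,255),-1)
cv2.imwrite("pics/top_o.png",im)
E
```

```text
((577.1277465820312, -55.32331085205078), (237.8318634033203, 158.4705047607422), 19.28297233581543)
[[ 0.43871698 -0.0198033 ]
 [ 0.49104926 -0.16938348]
 [ 0.7155385  -0.09084332]
 [ 0.6632062   0.05873686]]
skull [ 0.63766043 -0.08932137  0.042     ]
0.3365515 0.14886236536413347
3.4781442 0.027095089531380373
[[ 0.657 -0.07   0.042]
 [ 0.667 -0.03   0.04 ]
 [ 0.641  0.003  0.038]
 [ 0.599  0.001  0.036]
 [ 0.575 -0.034  0.034]
 [ 0.579 -0.077  0.032]
 [ 0.556 -0.112  0.03 ]
 [ 0.514 -0.114  0.028]
 [ 0.487 -0.081  0.026]
 [ 0.497 -0.04   0.024]] [0.66088117 0.66800948 0.64065294 0.59850339 0.57587129 0.58445387
 0.56689465 0.5260586  0.49360895 0.49876276]
```

View pics/top_o.png

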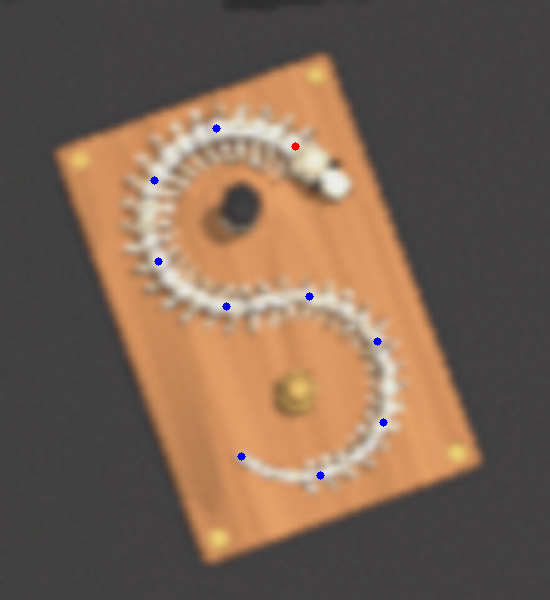

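```bash
cat >> h.py <<'E'
C=np.array([.5771,-.0553]);YAW=3.4781
E
cat > t1.py <<'E'
from bench import env, kinematics, monitor, eyes, job
from h import *;import pickle
from scipy.spatial.transform import Rotation as Ro
p=world(spine(37),C,YAW)
x=np.array([0,0,-1.]);best=None
for a in np.radians(np.arange(-180,180,15)):
    z=np.array([np.cos(a),np.sin(a),0]);q=Ro.from_matrix(np.c_[x,np.cross(z,x),z]).as_quat()
    j=[kinematics.ik(k+[0,0,.007],q) for k in p]
    if any(v is None for v in j):continue
    j=np.array(j);m=abs(j[:,5]).max();
    if best is None or m<best[0]:best=(m,a,q,j)
print(best[:3],best[3].min(0).round(2),best[3].max(0).round(2));np.save("q.npy",best[2])
f=pickle.load(open("f0.pkl","rb"))["scene"];s=world(spine(),C,YAW)
x0,y0,x1,y1=245,180,345,255;im=cv2.resize(f["frame"][y0:y1,x0:x1,::-1],None,fx=7,fy=7,interpolation=cv2.INTER_CUBIC)
for i,k in enumerate(proj(f,s)):cv2.circle(im,tuple(int(v) for v in (k-[x0,y0]+.5)*7),4,(255,0,0) if i else (0,0,255),-1)
cv2.imwrite("pics/scene_o.png",im)
env.close_gripper(20)
env.reach([*p[0][:2],.17],best[2])
m=monitor.sense();print(m["clock"],m["position"],m["finger_gap"])
for n in("wrist","scene"):
    g=eyes.grab_frame(n)
    im=g["frame"][:,:,::-1].copy()
    for i,k in enumerate(proj(g,s)):cv2.circle(im,tuple(int(v) for v in k),3,(255,0,0) if i else (0,0,255),-1)
    cv2.imwrite(f"pics/{n}1.png",im)
E
python3 t1.py
```

```text
(np.float64(0.1790791631465778), np.float64(-0.2617993877991494), array([ 0.09229596,  0.70105738, -0.09229596,  0.70105738])) [-0.44  0.5   1.2  -0.    0.82 -0.18] [-0.18  0.8   1.81 -0.    1.13  0.09]
3.675 [ 0.65713708 -0.06953522  0.17016982] -0.003770041862825443
```

View pics/scene_o.png

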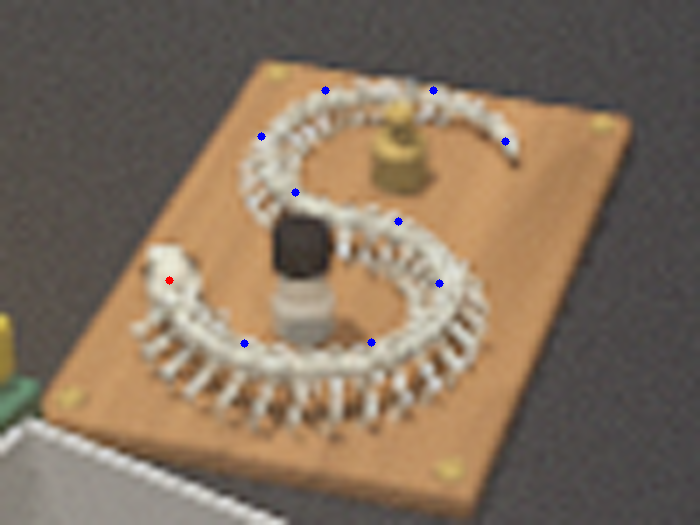

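View pics/wrist1.png

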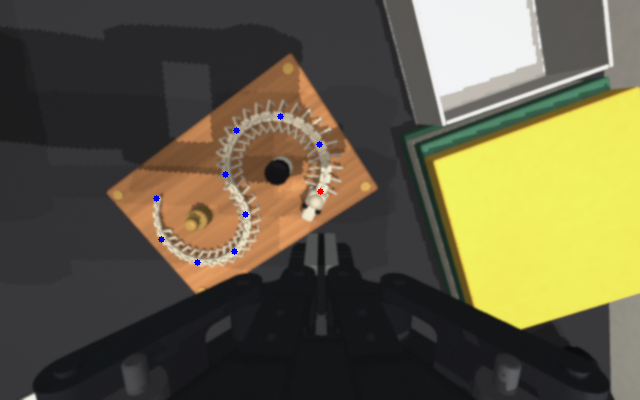

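View pics/scene1.png

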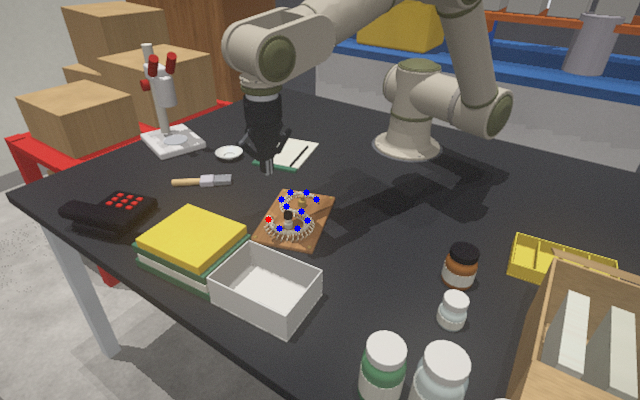

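```bash
python3 - <<'E'
import cv2
im=cv2.imread("pics/wrist1.png")[85:285,140:350];cv2.imwrite("pics/wz.png",cv2.resize(im,None,fx=2.9,fy=2.9,interpolation=cv2.INTER_CUBIC))
E
```

```text
(no output)
```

View pics/wz.png

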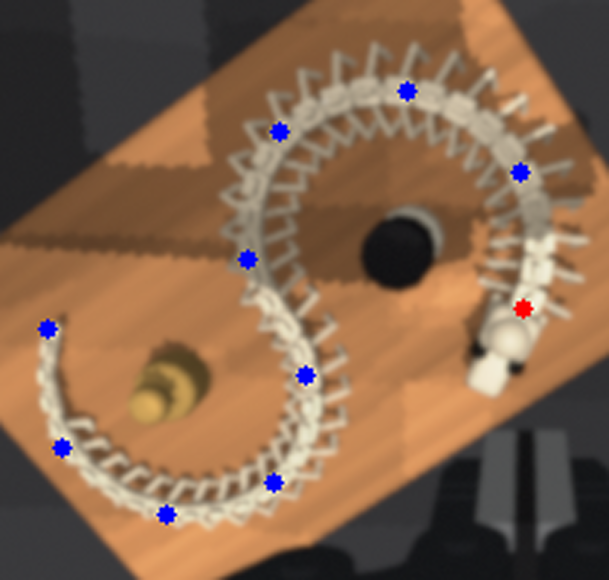

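The top and wrist overlays agree with the crest to about 2 mm. The scene view is about 2 px (roughly 5 mm) off, still inside the 14 mm tolerance. I'll descend over the neck and trace.

```bash
cat > t2.py <<'E'
from bench import env, kinematics, monitor, eyes, job
from h import *
q=np.load("q.npy");p=world(spine(37),C,YAW)+[0,0,.008]
f0=monitor.sense()["contact_force"]
hit=env.movel(p[0]+[0,0,.03],.12,guard=8);hit|=env.movel(p[0],.04,guard=4)
env.hold(.1)
s=monitor.sense();print(s["clock"],hit,s["position"]-p[0],s["contact_force"]-f0)
g=eyes.grab_frame("scene");cv2.imwrite("pics/s2.png",cv2.resize(g["frame"][150:260,220:360,::-1],None,fx=5,fy=5))
g=eyes.grab_frame("wrist");cv2.imwrite("pics/w2.png",g["frame"][:,:,::-1])
E
python3 t2.py
```

```text
5.675 False [ 1.69288884e-04 -2.05241300e-05  3.30110639e-04] [-0.72282983 -0.59862365 -0.52838464]
```

View pics/s2.png

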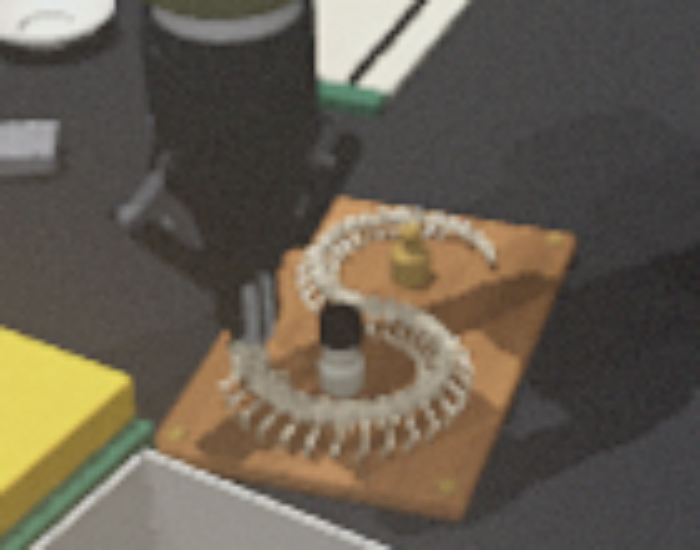

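View pics/w2.png

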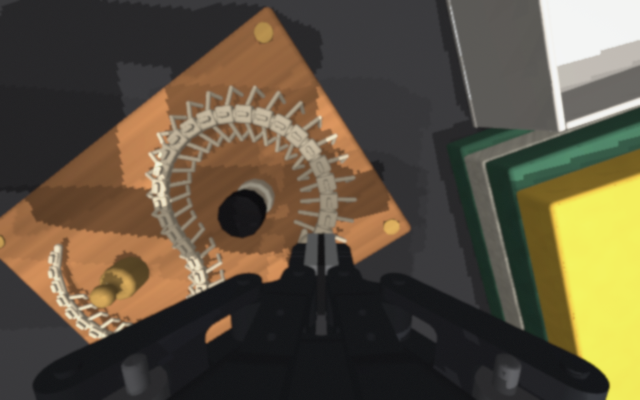

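The fingertips are over the neck just behind the skull (wrist about (322,240)), with no contact. Next I'll run the crest.

```bash
cat > t3.py <<'E'
from bench import env, kinematics, monitor, eyes, job
from h import *
import sys
a,b=int(sys.argv[1]),int(sys.argv[2]);p=world(spine(37),C,YAW)+[0,0,.008]
f0=monitor.sense()["contact_force"];mx=0;er=0
for k in range(a,b+1):
    hit=env.movel(p[k],.04,guard=5)
    s=monitor.sense();mx=max(mx,np.linalg.norm(s["contact_force"]-f0));er=max(er,np.linalg.norm(s["position"]-p[k]))
    if hit: print("HIT",k,s["contact_force"]-f0);break
    if k%4==0: env.hold(.06)
print(k,s["clock"],mx,er)
for n in("scene","wrist"):
    g=eyes.grab_frame(n);cv2.imwrite(f"pics/{n}_{b}.png",g["frame"][:,:,::-1])
E
python3 t3.py 1 16
```

```text
16 12.75 2.0703986119132503 0.000314959652752435
```

View pics/wrist_16.png

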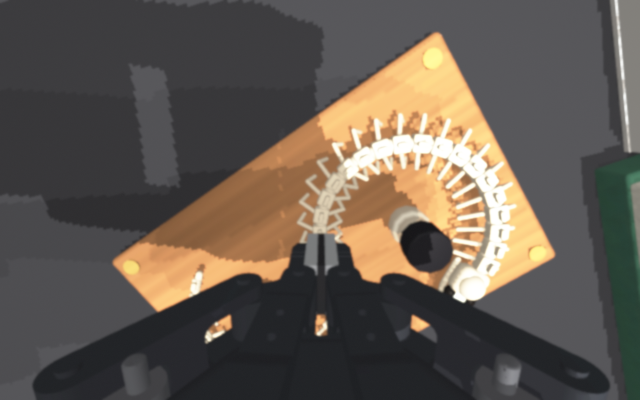

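The tips sit at (322,240) on the backbone after the first bend, and the vial is still upright. Continuing.

```bash
python3 t3.py 17 36
```

```text
36 21.6417 1.819464739051645 0.0002871277970368954
```

View pics/wrist_36.png

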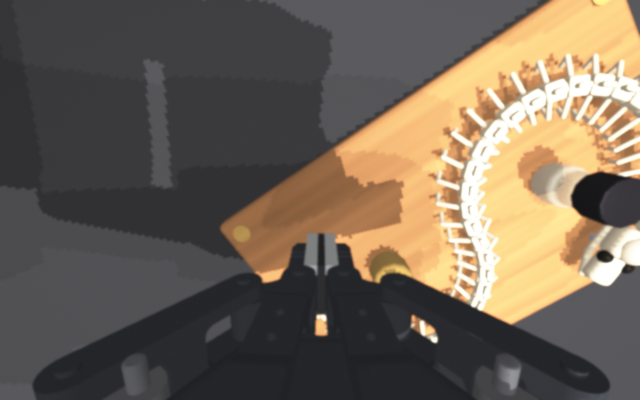

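View pics/scene_36.png

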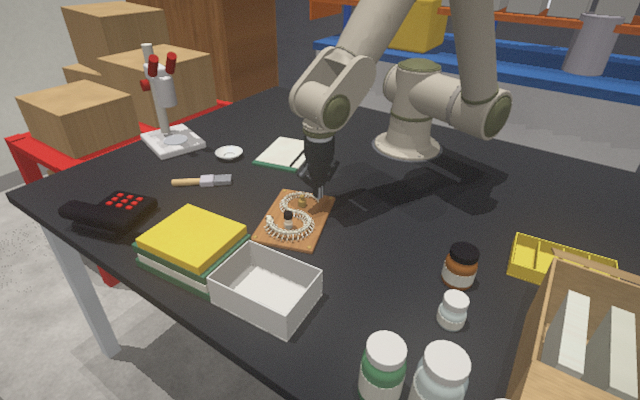

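```bash
python3 - <<'E'
import cv2,numpy as np
a=cv2.imread("pics/scene0.png",0);b=cv2.imread("pics/scene_36.png",0)
for n,(x0,y0,x1,y1) in dict(mount=(250,215,308,250),vial=(280,205,296,235),jar=(435,235,490,340),dish=(210,140,246,165),brush=(168,170,236,192)).items():
    s,r=cv2.phaseCorrelate(np.float32(a[y0:y1,x0:x1]),np.float32(b[y0:y1,x0:x1]));print(n,np.round(s,2),round(r,2))
cv2.imwrite("pics/sz.png",cv2.resize(cv2.imread("pics/scene_36.png")[170:260,240:350],None,fx=6,fy=6,interpolation=cv2.INTER_CUBIC))
E
```

```text
mount [ 0.03 -0.02] 1.0
vial [ 0.01 -0.08] 0.96
jar [0.   0.02] 1.02
dish [0.01 0.49] 1.0
brush [-0.02 -0.07] 0.98
```

View pics/sz.png

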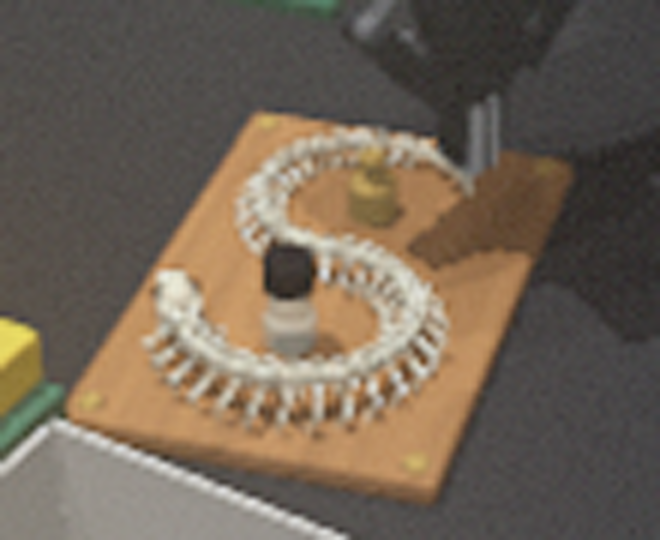

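The tips are just above the tail tip: fingertip at about (480,170) and bone tip at (470,188) in the crop, roughly 5 mm sideways at most. The mount, vial and weight are unmoved, so I'm handing in.

```bash
python3 - <<'E'
from bench import monitor, job
job.hand_in();s=monitor.sense();print(s["clock"],s["position"])
E
```

```text
the job is handed in; nothing more can be done
the job is handed in; nothing more can be done
```

I ran the shut fingertips along the whole backbone, from the neck round both bends to the tail tip, about 8 mm above the crest. I handed in with them held just above the tail tip, pointing down. The run was at about 22 s of the 43 s limit after the last move.

- **Finding the backbone:** I got the board's position from the top camera and worked out the S from the given dimensions. Overlays in the top and wrist views matched the bones to about 2 mm.
- **Tracking and force:** The commanded points were met within 0.4 mm. The force reading changed by no more than about 2 N, and no force guard tripped.
- **Bystanders:** Comparing scene images before and after, the mount, vial, jar and brush shifted by less than 0.1 px. The weight looked upright and in place by eye.
- **Checks that disagreed:** The scene camera put the crest about 2 px (roughly 5 mm) away from the other two views, and at the end it showed up to about 5 mm sideways offset at the tail tip. That is inside the 14–16 mm tolerance, so I did not correct it. The dish's image comparison showed a 0.5 px shift. The arm never went near the dish, so I put that down to a change in lighting or shadow, but I did not check further.

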